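# Hang the long-stemmed thermometer in the two-arm holder

## Robot

A 6-joint arm with a two-finger parallel gripper is mounted at the origin on the work surface. World frame = base frame: x ahead of the robot, y to its left, z up, the work surface at z = 0. Lengths are in m, angles in rad, forces in N, time in s.
With the tool pointing down it reaches from about 0.425 to 0.95 m from the base axis. Payload 3.5 kg.
Tool frame: the origin (TCP) lies at the very end of the fingers, on their centre line; the grasp point (between the pads) lies 19 mm behind it; z points along the fingers, y is the line along which they close (so a half turn about z gives the same grasp; the last joint's range is limited). The gripper opens to 85 mm and grips with 20 to 120 N. Pads are 22 mm wide; open, the fingers measure 114 mm over their backs; the gripper's body (76 mm by 85 mm) begins 54 mm behind the grasp point. The pads swing forward as they close: fully open they stand 13 mm farther back than shut.
Start: joints at [1.183, 0.286, 1.577, -0, 1.279, -0.15], TCP at [0.159, 0.656, 0.231] pointing down, gripper open.
Joint ranges: [-2.77, 2.77], [-0.9, 2.22], [0.21, 2.48], [-1.53, 4.67], [0.24, 2.81], [-2.84, 2.84]. Speed limits (rad/s): [2.79, 2.79, 3.14, 3.14, 3.14, 3.14].

## Interface

Orientations are given as a unit quaternion [x, y, z, w].
In Python, from plant import ctrl gives the robot as it stands.
- The arm moves only by the tool carry_out, never from a script. Its argument "deltas" is one flat list of numbers, 6 for each row, row after row: the shift along the tool's x, y, z in m, then the turn, a rotation vector about the tool's x, y, z in rad. A call has 1 to 5 rows; each row is the pose to reach, as a shift and turn from the pose commanded when the call began, along the tool's axes at that moment; what a row does not reach only later rows make up. A row lasts 1/8 s, in which the tool goes at most 62.5 mm and 10.7 degrees, less where a joint would pass 70% of its speed; a pose out of reach is approached as far as the arm can. A call with a gripper value outside its range is refused whole. "grip" is the opening in per cent of the stroke, from 0 (shut) to 100 (fully open), set as the call begins (left out, the last holds). The fingers move at their own pace and stop on an object; "grip_force" is the grip in N (left out, the last holds). Time passes only in rows, so rows that repeat a pose let the fingers close. It gives the time, the measured TCP pose, the force, the opening and the grip force at its end, in the units of the state.
- ctrl.get_state(): the state, without advancing time (a new reading comes with each control period).
- ctrl.read_camera(name): name is "scene" or "top" or "wrist"; returns (picture, depth): 420x560x3 uint8, red, green, blue; 420x560 float32, m along the optical axis (not along the pixel's ray), 0 where there is no reading.
- ctrl.camera_model(name): a dict with "intrinsics" (3x3 intrinsics, pixels), "extrinsics" (4x4, takes a point from world to camera coordinates); the wrist camera has in their place "hand_eye" (4x4, takes a point from camera to tool coordinates, whose origin is the TCP and whose axes are the flange's). Camera axes: x right, y down, z forward; pixel columns grow to the right and rows downward; lengths in m; the calibration is good to about 2 mm. A picture is of the moment at which its call begins: read the wrist's pose just before it. camera_model takes no time and is no camera call.
- ctrl.sign_off(): hands the job in; it is judged then, once.
Trained networks look in the newest picture that a camera, given by its name, has taken for a name from the list of things; names that differ only in an ending like _2 or _b are one class to them, and where a whole thing is asked for, a point or a joint stands for the part that bears it (a point fixed in the world has none). Each returns a list of dicts, best first, with "score" (0 to 1); they miss things now and then, are a little off and sometimes report something else, mostly with a low value. They report only what shows in the picture. A call takes as long as a camera call. They do not tell look-alikes from the thing itself.
- ctrl.find_in(camera, query): "uv" ([column, row] in pixels, amid what is visible of it).
The state is a dict: "time": time; "qpos": joint angles; "dq": joint speeds; "joint_efforts": joint torques, N m; "eef_pos": TCP position; "tcp_rot": TCP orientation; "contact_force": force on the tool from outside, world axes, zero at the start; "wrist_torque": the same for the moment, N m; "opening": opening from 0.0 (shut) to 1.0 (fully open); "finger_force": force on a finger pad.
Only numpy, scipy, OpenCV 4.12 (cv2) and the standard library are available. Lean on these libraries where they do the work, as an engineer would, in place of code of your own. Each camera call takes 0.05 s, during which the arm holds its last target. There are 200 camera calls.

## Task

Take the long-stemmed thermometer out of the white rack and hang it in the holder that has two arms: pass its stem down through the hole of the upper arm and on through the hole of the lower arm, lowering it in the gripper until its grey disc rests on the upper arm. Do not drop it in; let go once it is seated.

Things in the scene. Friction and masses are not known exactly. Their poses are not given: they have to be found in the camera images.
- thermometer: long-stemmed thermometer, about 0.12 kg, loose, upright in the rack. Origin: on its axis at the UNDERSIDE of its grey disc (48 mm diameter, 5 mm thick); z up. White block head above the disc, 26 mm (x) by 36 mm (y), from +5 to +51 mm; steel stem 12 mm thick, 105 mm down. Grip the head across its x: round-headed (24 mm) short-stemmed bystanders stand 80 or 160 mm away along its y line.
- stem_tip (a point): lower end of the long thermometer's stem, on its axis, 105 mm below the body's origin, same axes. At the start it hangs in a 20 mm hole of the white rack (80 by 240 mm, three holes in a row), whose top, where the disc rests, is at z = 115 mm: lift straight up at least 110 mm to clear the rack.
- upper_hole (a point): centre of the 28 mm round hole at the TOP face (z = 120 mm) of the upper arm of the fixed two-arm holder: aluminium arms, level plates 64 by 64 by 8 mm, steel post, white base. z up; the post is 85 mm away along -x, and nothing of the holder rises over 5 mm above this face. A similar bystander holder has ONE arm only, at the same height.
- lower_hole (a point): centre of the lower arm's 28 mm hole at its top face, exactly 60 mm below upper_hole; plate 8 mm thick, same axes. With the disc resting on the upper arm the stem's tip is 45 mm below this point and 15 mm above the table, clear of the holder's base (12 mm high).
Things that resemble listed ones, but are neither listed nor needed, are in the scene too. Leave any blue or pink look-alike of the part that bears upper_hole alone.

How it is judged:
On the way, in this order (a step that is already met when the one before it is completed fails the run):
1. the stem's tip is inside the upper arm's hole (z of stem_tip in the frame of upper_hole below -0.004 m and horizontal distance between stem_tip and upper_hole below 0.013 m).
2. still in the gripper, the stem is through both holes and the disc within 12 mm of the upper arm (z of stem_tip in the frame of lower_hole below -0.03 m and horizontal distance between stem_tip and lower_hole below 0.013 m and z of thermometer in the frame of upper_hole below 0.012 m and contact force between the fingers and thermometer above 0.5 N), for 0.05 s.
At the end, for the whole second after the job is handed in: the long-stemmed thermometer hangs in the two-arm holder: its disc's underside within 5 mm of the upper arm's top face, its axis within 13 mm of the centres of both holes, the stem's tip at least 35 mm below the lower arm's top face, upright within 10 degrees, released and at rest (z of thermometer in the frame of upper_hole between -0.005 and 0.005 m and horizontal distance between thermometer and upper_hole below 0.013 m and z of stem_tip in the frame of lower_hole below -0.035 m and horizontal distance between stem_tip and lower_hole below 0.013 m and angle between thermometer's own z axis and vertical below 0.17 rad and linear speed of thermometer below 0.02 m/s); the robot touches nothing.
It also fails if it takes over 38 s, if anything falls off the work surface, if the arm or the gripper's body presses on something with over 40 N, if the wrist force passes 120 N, or if a joint passes its speed limit or range.

## Working session

There is one attempt and no reset: what is moved stays moved. The work goes in short steps, Python scripts to look and compute and a tool call to move; the robot and the scene stay as the last step left them, time stands still between calls to the robot, and variables do not carry over. Pictures are saved under pics/ and viewed, at most 10 in all, crops included, and the job is handed in when it is done.

Besides the shell and the picture viewer there is one more tool, called after ">>>" by a JSON object that holds its "name" and its "arguments", one argument or row to a line. carry_out: Moves the arm, as the interface text tells. Its arguments: {"type":"object","properties":{"deltas":{"type":"array"},"grip":{"type":"number"},"grip_force":{"type":"number"}},"required":["deltas"]}

```bash
mkdir -p pics; cat > h.py <<'E'
import numpy as np, cv2
from plant import ctrl
def world(cam,uv,depth,z=None):
    m=ctrl.camera_model(cam);K=np.array(m["intrinsics"]);T=np.linalg.inv(np.array(m["extrinsics"]))
    r=np.linalg.inv(K)@np.array([uv[0],uv[1],1.])
    d=T[:3,:3]@r;o=T[:3,3]
    s=depth[int(round(uv[1])),int(round(uv[0]))] if z is None else (z-o[2])/d[2]
    return o+s*d
E
python3 - <<'E'
from h import *
ims=[]
for c in ("scene","top"):
    im,d=ctrl.read_camera(c);np.savez(f"{c}.npz",im=im,d=d)
    cv2.imwrite(f"pics/{c}0.png",im[:,:,::-1])
    for q in ("thermometer","upper_hole","lower_hole","stem_tip"):
        for r in ctrl.find_in(c,q)[:6]: print(c,q,np.round(r["uv"],1),round(r["score"],2),np.round(world(c,r["uv"],d),3))
s=ctrl.get_state();print(s["time"],s["eef_pos"],s["tcp_rot"],s["opening"])
E
```

```text
scene thermometer [178.9 261.9] 0.75 [ 0.51  -0.172  0.147]
scene upper_hole [340.8 243.3] 0.97 [0.482 0.276 0.011]
scene upper_hole [326.4 182.1] 0.97 [0.282 0.323 0.06 ]
scene upper_hole [403.1 179. ] 0.55 [0.353 0.543 0.063]
scene lower_hole [324.4 188.5] 0.82 [0.304 0.306 0.058]
scene lower_hole [341.3 238.4] 0.76 [0.504 0.261 0.059]
scene stem_tip [173.9 265.1] 0.62 [ 0.509 -0.185  0.14 ]
top thermometer [386.5 189.2] 0.53 [ 0.487 -0.173  0.165]
top upper_hole [216.4 194.5] 0.94 [0.477 0.26  0.061]
top upper_hole [187.3 268.9] 0.68 [0.278 0.318 0.118]
top upper_hole [102.4 247.9] 0.66 [0.324 0.533 0.122]
top upper_hole [385.6 189.4] 0.6 [ 0.487 -0.171  0.165]
top lower_hole [188.7 268.8] 0.89 [0.278 0.314 0.12 ]
top lower_hole [103.8 243.4] 0.79 [0.336 0.531 0.121]
top lower_hole [212.1 192.4] 0.69 [0.474 0.264 0.118]
top stem_tip [384.3 188.5] 0.83 [ 0.489 -0.168  0.164]
0.5 [0.1589681  0.65597916 0.23129153] [ 1.18622230e-01  9.92939457e-01 -2.85428266e-05 -1.33578547e-05] 1.0017755346163024
```

View pics/top0.png

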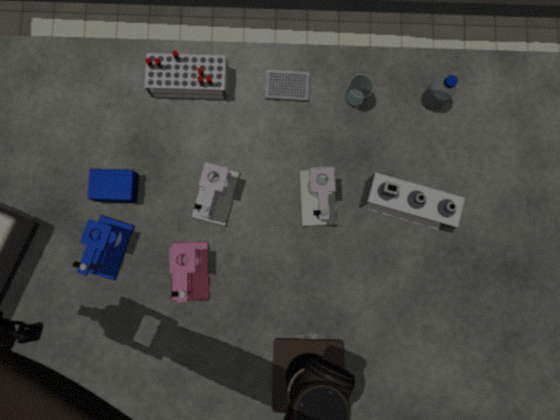

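View pics/scene0.png

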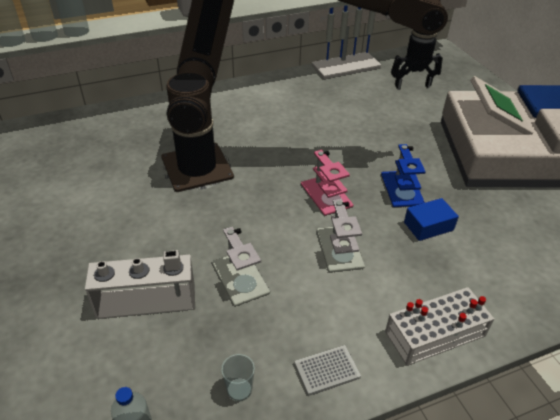

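The top view shows the rack with the square-headed thermometer at (390,188) and round bystanders at (420,199) and (450,207). There are two grey holders, with holes at (214,177) and (322,180). The pink and blue look-alikes are at (183,260) and (96,234). In the scene view, the holder at (345,228) seems to have two arms, and the one at (243,255) only one. I'll confirm this in one enlarged crop.

```bash
python3 - <<'E'
from h import *
s=np.load("scene.npz");t=np.load("top.npz")
R=lambda im,x,y,w,h,k:cv2.resize(im[y:y+h,x:x+w],(w*k,h*k),interpolation=cv2.INTER_CUBIC)
a=R(s["im"],205,190,180,120,4)[:, :, ::-1]
a=a[:, :]
b=np.hstack([R(t["im"],190,155,60,42,6),R(t["im"],370,165,60,42,6)])[:, :, ::-1]
a=cv2.resize(a,(480,320));b=cv2.resize(b,(720,252))
o=np.zeros((580,720,3),np.uint8);o[:320,:480]=a;o[324:576]=b
cv2.imwrite("pics/crop1.png",cv2.convertScaleAbs(o,alpha=1.5))
for n,uv,z in (("hole2?",(214,177),.12),("hole1?",(322,180),.12),("head",(390.5,188),.166)):
    print(n,world("top",uv,t["d"],z))
# depth-based head blob
d=t["d"];pts=[];
for v in range(178,200):
    for u in range(378,404):
        p=world("top",(u,v),d)
        if .15<p[2]<.18: pts.append(p)
P=np.array(pts);print(len(P),P.mean(0),P.min(0),P.max(0));r=cv2.minAreaRect(P[:,:2].astype(np.float32));print(r)
# rack orientation
pts=[world("top",(u,v),d) for v in range(165,235) for u in range(360,475)]
P=np.array([p for p in pts if .10<p[2]<.125]);print(cv2.minAreaRect(P[:,:2].astype(np.float32)))
E
```

```text
hole2? [0.51402887 0.26068422 0.12      ]
hole1? [ 0.51435624 -0.01825592  0.12      ]
head [ 0.4904276  -0.18279735  0.166     ]
170 [ 0.49040658 -0.18320437  0.16356145] [ 0.47545208 -0.20291068  0.1502788 ] [ 0.5069375  -0.16556818  0.17155729]
((0.49098560214042664, -0.1845099776983261), (0.03642367571592331, 0.026284614577889442), 75.19190216064453)Traceback (most recent call last):
  File "<stdin>", line 20, in <module>
  File "h.py", line 4, in world
    m=ctrl.camera_model(cam);K=np.array(m["intrinsics"]);T=np.linalg.inv(np.array(m["extrinsics"]))
ValueError: time passes only in moves, steps and waits
```

View pics/crop1.png

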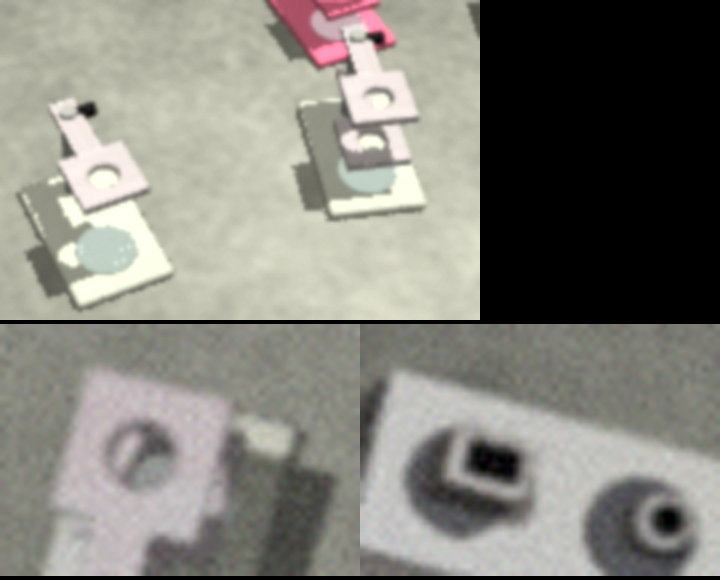

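The enlargement confirms it: the two-arm holder is scene (345,228), top (213.5,177), where the lower plate shows beneath the upper one. The other grey holder, top (322,180), has one arm. The thermometer is the square head at top (391,188).

```bash
cat >> h.py <<'E'
from scipy.spatial.transform import Rotation as R
def goal(p,ang,cmd=None):
    """tool down, tool y at ang deg (mod 180); prints shift and turn in tool axes"""
    s=ctrl.get_state();Rt=R.from_quat(s["tcp_rot"]);M=Rt.as_matrix()
    c=np.radians(ang);y=np.array([np.cos(c),np.sin(c),0])
    if y@M[:,1]<0:y=-y
    z=np.array([0,0,-1.]);G=np.c_[np.cross(y,z),y,z]
    print("t",s["time"],"tcp",np.round(s["eef_pos"],4),"delta",np.round(M.T@(np.array(p)-s["eef_pos"]),4),np.round(R.from_matrix(M.T@G).as_rotvec(),4))
E
python3 - <<'E'
from h import *
goal([.5,.15,.30],31)
t=np.load("top.npz")
P=[world("top",uv,t["d"],.166) for uv in ((391.2,188.3),(450.5,206.5))]
print(P, np.degrees(np.arctan2(*(P[0]-P[1])[1::-1])))
E
```

```text
t 0.5 tcp [0.159  0.656  0.2313] delta [-0.4506 -0.4114 -0.0687] [-1.000e-04  0.000e+00  7.919e-01]
[array([ 0.489725 , -0.1845325,  0.166    ]), array([ 0.44846012, -0.33112176,  0.166     ])] 74.27808723352207
```

>>> {"name": "carry_out", "arguments": {
  "deltas": [-0.45, -0.41, -0.069, 0, 0, 0.79, -0.45, -0.41, -0.069, 0, 0, 0.79, -0.45, -0.41, -0.069, 0, 0, 0.79, -0.45, -0.41, -0.069, 0, 0, 0.79, -0.45, -0.41, -0.069, 0, 0, 0.79],
  "grip": 100
}}

```text
time: 1.12
eef_pos: [0.3336, 0.397, 0.2671]
tcp_rot: [0.492, 0.87, 0.001, 0.0]
contact_force: [0.3, -0.6, 0.0]
opening: 1.001
finger_force: 0.0
```

```bash
python3 -c "
from h import *
goal([.5,0.0,.30],10)"
```

```text
t 1.125 tcp [0.3336 0.397  0.2671] delta [-0.426  -0.0619 -0.033 ] [ 1.100e-03 -2.000e-04  3.667e-01]
```

>>> {"name": "carry_out", "arguments": {
  "deltas": [-0.426, -0.062, -0.033, 0, 0, 0.37, -0.426, -0.062, -0.033, 0, 0, 0.37, -0.426, -0.062, -0.033, 0, 0, 0.37, -0.426, -0.062, -0.033, 0, 0, 0.37, -0.426, -0.062, -0.033, 0, 0, 0.37]
}}

```text
time: 1.75
eef_pos: [0.4541, 0.1096, 0.2911]
tcp_rot: [0.643, 0.766, 0.001, 0.001]
contact_force: [0.9, -0.2, 0.4]
opening: 1.002
finger_force: 0.0
```

```bash
python3 -c "
from h import *
goal([.49,-.1845,.30],-15.5)"
```

```text
t 1.75 tcp [0.4541 0.1096 0.2911] delta [-0.2959 -0.0153 -0.0089] [ 1.600e-03 -2.000e-04  4.435e-01]
```

>>> {"name": "carry_out", "arguments": {
  "deltas": [-0.296, -0.015, -0.009, 0.0016, 0, 0.444, -0.296, -0.015, -0.009, 0.0016, 0, 0.444, -0.296, -0.015, -0.009, 0.0016, 0, 0.444, -0.296, -0.015, -0.009, 0.0016, 0, 0.444, -0.296, -0.015, -0.009, 0.0016, 0, 0.444]
}}

```text
time: 2.38
eef_pos: [0.4897, -0.1853, 0.2998]
tcp_rot: [0.797, 0.604, -0.0, -0.0]
contact_force: [-0.0, 0.2, 0.5]
opening: 0.997
finger_force: 0.0
```

>>> {"name": "carry_out", "arguments": {
  "deltas": [0, 0, 0, 0, 0, 0, 0, 0, 0, 0, 0, 0]
}}

```text
time: 2.62
eef_pos: [0.4897, -0.1823, 0.2993]
tcp_rot: [0.796, 0.605, -0.0, -0.001]
contact_force: [-0.2, 0.2, -0.5]
opening: 1.0
finger_force: 0.0
```

```bash
cat >> h.py <<'E'
def wrist(tag):
    s=ctrl.get_state();im,d=ctrl.read_camera("wrist");m=ctrl.camera_model("wrist")
    T=np.eye(4);T[:3,:3]=R.from_quat(s["tcp_rot"]).as_matrix();T[:3,3]=s["eef_pos"]
    T=T@np.array(m["hand_eye"]);K=np.array(m["intrinsics"])
    v,u=np.mgrid[:d.shape[0],:d.shape[1]]
    c=np.stack([(u-K[0,2])/K[0,0]*d,(v-K[1,2])/K[1,1]*d,d],-1)
    W=c@T[:3,:3].T+T[:3,3]
    cv2.imwrite(f"pics/{tag}.png",im[:,:,::-1]);np.savez(f"{tag}.npz",im=im,d=d,W=W,T=T,K=K)
    return im,d,W,T,K
E
python3 - <<'E'
from h import *
im,d,W,T,K=wrist("w1")
goal([.49,-.1845,.30],-15.5)
m=(d>0)&(W[...,2]>.158)&(W[...,2]<.175)
n,l,st,ce=cv2.connectedComponentsWithStats(m.astype(np.uint8))
for i in range(1,n):
    if st[i,4]>300:
        P=W[l==i];print(st[i],np.round(ce[i]),P.mean(0),cv2.minAreaRect(P[:,:2].astype(np.float32)))
E
```

```text
t 2.675 tcp [ 0.4897 -0.1818  0.2993] delta [-0.0026  0.001  -0.0007] [-0.0018 -0.      0.0003]
[ 270  183   30   40 1149] [285. 202.] [ 0.49513002 -0.18401163  0.16518792] ((0.4946679472923279, -0.18530386686325073), (0.03600136935710907, 0.025993870571255684), 75.20767211914062)
```

View pics/w1.png

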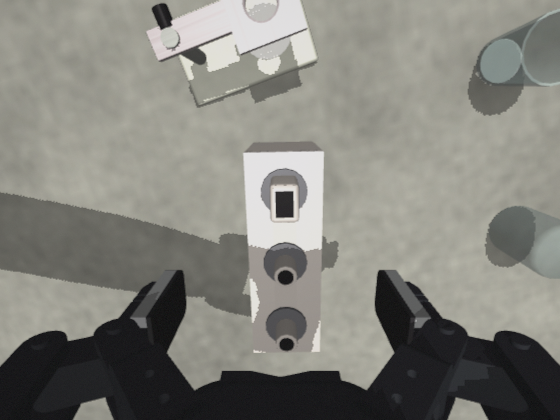

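The wrist view shows the rack with the block head at (285,202) and the bystanders at (285,277) and (287,343). The 26x36 mm head measures (0.4947,-0.1853), at 75°. Next I descend and grip it.

>>> {"name": "carry_out", "arguments": {
  "deltas": [-0.002, 0.004, 0.06, -0.002, 0, -0.012, -0.002, 0.004, 0.11, -0.002, 0, -0.012, -0.002, 0.004, 0.15, -0.002, 0, -0.012, -0.002, 0.004, 0.173, -0.002, 0, -0.012, -0.002, 0.004, 0.173, -0.002, 0, -0.012]
}}

```text
time: 3.3
eef_pos: [0.4916, -0.1833, 0.1244]
tcp_rot: [0.792, 0.611, -0.001, -0.002]
contact_force: [0.7, -0.5, -0.2]
opening: 1.004
finger_force: 0.0
```

```bash
python3 -c "
from h import *
goal([.4935,-.185,.126],-14.8);print(ctrl.get_state()['contact_force'])"
```

```text
t 3.3 tcp [ 0.4916 -0.1833  0.1244] delta [-0.0011  0.0023 -0.0016] [-0.0042 -0.0012  0.0014]
[ 0.73013199 -0.46567577 -0.22071681]
```

>>> {"name": "carry_out", "arguments": {
  "deltas": [-0.001, 0.002, -0.002, -0.003, 0, 0, -0.001, 0.002, -0.002, -0.003, 0, 0, -0.001, 0.002, -0.002, -0.003, 0, 0, -0.001, 0.002, -0.002, -0.003, 0, 0, -0.001, 0.002, -0.002, -0.003, 0, 0],
  "grip": 0,
  "grip_force": 40
}}

```text
time: 3.92
eef_pos: [0.4951, -0.1874, 0.1296]
tcp_rot: [0.793, 0.61, 0.001, 0.002]
contact_force: [-0.6, 1.2, 6.7]
opening: 0.3
finger_force: 40.6
```

>>> {"name": "carry_out", "arguments": {
  "deltas": [0, 0, 0, 0, 0, 0, 0, 0, 0, 0, 0, 0, 0, 0, 0, 0, 0, 0]
}}

```text
time: 4.3
eef_pos: [0.4951, -0.1875, 0.1296]
tcp_rot: [0.793, 0.61, 0.001, 0.002]
contact_force: [-1.6, 1.4, 6.0]
opening: 0.301
finger_force: 40.6
```

>>> {"name": "carry_out", "arguments": {
  "deltas": [0, 0, -0.02, 0, 0, 0, 0, 0, -0.06, 0, 0, 0, 0, 0, -0.11, 0, 0, 0, 0, 0, -0.15, 0, 0, 0, 0, 0, -0.15, 0, 0, 0]
}}

```text
time: 4.92
eef_pos: [0.4956, -0.1879, 0.2821]
tcp_rot: [0.793, 0.61, 0.002, 0.005]
contact_force: [-0.4, -0.3, -1.0]
opening: 0.303
finger_force: 40.0
```

```bash
python3 - <<'E'
from h import *
im,d,W,T,K=wrist("w2")
s=ctrl.get_state();print(s["opening"],s["finger_force"],s["contact_force"])
goal([.45,.0,.28],20)
im,d=ctrl.read_camera("scene");np.savez("s2.npz",im=im,d=d)
cv2.imwrite("pics/s2.png",cv2.resize(im[120:320,80:280,::-1],(600,600),interpolation=cv2.INTER_CUBIC))
E
```

```text
0.2936996378868036 40.040618777275085 [ 0.30105536 -0.15986857 -1.8858354 ]
t 4.975 tcp [ 0.4945 -0.1872  0.2791] delta [ 0.1696 -0.0909 -0.0016] [ 0.0054  0.0028 -0.6082]
```

View pics/s2.png

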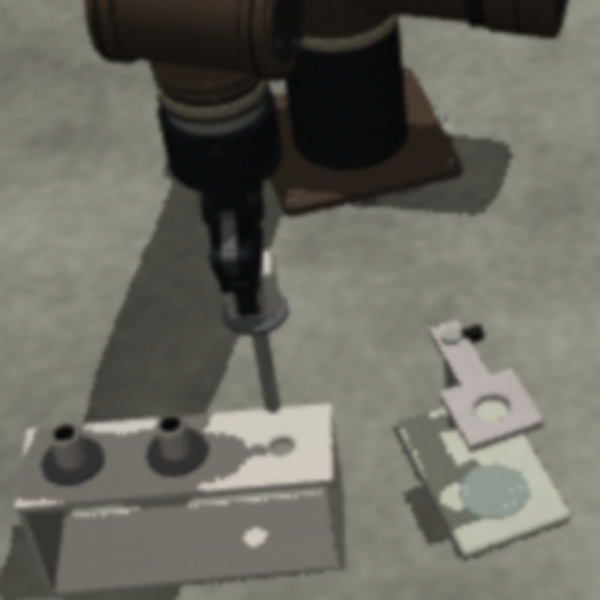

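The thermometer is lifted: the disc shows at crop (255,315), and the stem tip at (272,408) is clear of the rack. I'll carry it towards the two-arm holder at moderate speed.

>>> {"name": "carry_out", "arguments": {
  "deltas": [0.03, -0.007, 0, 0, 0, 0, 0.075, -0.017, 0, 0, 0, 0, 0.125, -0.028, 0, 0, 0, 0, 0.175, -0.039, 0, 0, 0, 0, 0.225, -0.05, 0, 0, 0, 0]
}}

```text
time: 5.65
eef_pos: [0.5019, 0.0451, 0.2748]
tcp_rot: [0.793, 0.61, -0.001, -0.0]
contact_force: [0.3, 0.3, -1.1]
opening: 0.297
finger_force: 40.0
```

>>> {"name": "carry_out", "arguments": {
  "deltas": [0.05, -0.011, 0, 0, 0, 0, 0.1, -0.022, 0, 0, 0, 0, 0.145, -0.033, 0, 0, 0, 0, 0.18, -0.041, 0, 0, 0, 0, 0.2, -0.046, 0, 0, 0, 0]
}}

```text
time: 6.28
eef_pos: [0.5088, 0.2497, 0.2747]
tcp_rot: [0.792, 0.61, -0.002, 0.001]
contact_force: [0.3, -0.5, -1.2]
opening: 0.296
finger_force: 40.0
```

>>> {"name": "carry_out", "arguments": {
  "deltas": [0, 0, 0, 0, 0, 0, 0, 0, 0, 0, 0, 0]
}}

```text
time: 6.52
eef_pos: [0.51, 0.2475, 0.2771]
tcp_rot: [0.793, 0.61, 0.0, 0.001]
contact_force: [-0.7, 0.6, -0.3]
opening: 0.295
finger_force: 39.9
```

```bash
python3 - <<'E'
from h import *
im,d,W,T,K=wrist("w3")
goal([.514,.261,.28],-14.8)
a=cv2.resize(im,(400,300));o=[a]
im,d=ctrl.read_camera("scene");np.savez("s3.npz",im=im,d=d)
o.append(cv2.resize(im[150:270,265:425],(400,300)))
r1=np.hstack(o)
im,d=ctrl.read_camera("top");np.savez("t3.npz",im=im,d=d)
r2=np.hstack([cv2.resize(im[135:225,160:280],(400,300)),np.zeros((300,400,3),np.uint8)])
cv2.imwrite("pics/m3.png",cv2.convertScaleAbs(np.vstack([r1,r2])[:,:,::-1],alpha=1.4))
E
```

```text
t 6.575 tcp [0.5102 0.2473 0.2774] delta [ 0.0142  0.0002 -0.0026] [ 0.0029  0.0013 -0.002 ]
```

View pics/m3.png

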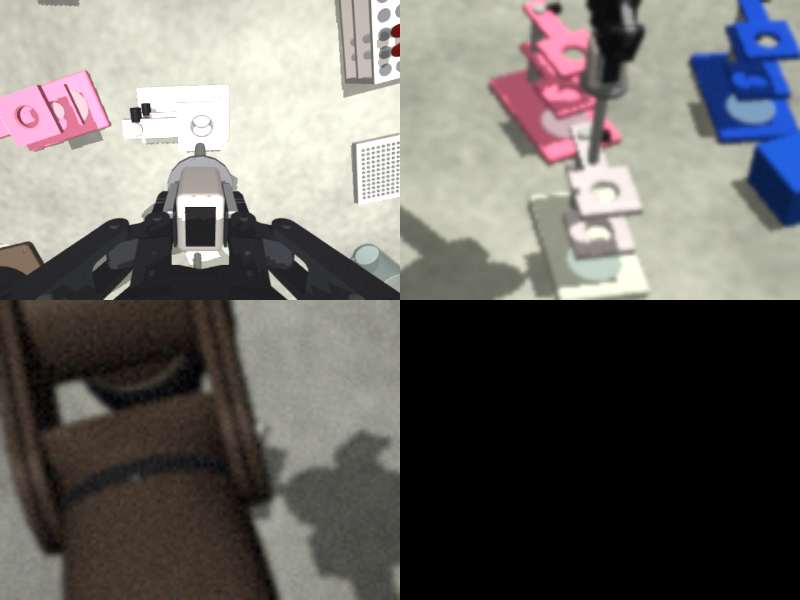

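The wrist view (upper left) shows the two-arm holder's hole at full-resolution (281,177) and the stem tip just below it at about (280,210). The scene view shows the tip above the upper plate. Next I measure the offset in the wrist frame.

```bash
python3 - <<'E'
from h import *
f=np.load("w3.npz");W,d,im,T,K=[f[k] for k in("W","d","im","T","K")]
M=R.from_quat(ctrl.get_state()["tcp_rot"]).as_matrix();t=ctrl.get_state()["eef_pos"]
u,v=np.meshgrid(range(560),range(420))
box=(u>235)&(u<330)&(v>110)&(v<225)&(d>0)
pl=box&(abs(W[...,2]-.12)<.006)
print("plate",cv2.minAreaRect(W[pl][:,:2].astype(np.float32)),W[pl][:,2].mean())
# hole: non-plate pixels inside plate hull region, near (281,177)
h=((~pl)&(abs(u-281)<22)&(abs(v-177)<20)).astype(np.uint8)
n,l,st,ce=cv2.connectedComponentsWithStats(h)
for i in range(1,n):
    if st[i,4]>60:print("hole comp",st[i],ce[i])
def ray(uv,z):
    c=T[:3,:3]@(np.linalg.inv(K)@[uv[0],uv[1],1.]);return T[:3,3]+c*(z-T[2,3])/c[2]
i=np.argmin(np.hypot(*(ce-[281,177]).T));print("hole",ray(ce[i],.12))
hd=(d>0)&(W[...,2]>.30)&(abs(u-280)<45)&(v>230)&(v<370)&(W[...,2]<.33)
q=W[hd];print("head z",np.percentile(q[:,2],[5,50,95]) if len(q) else None)
n,l,st,ce2=cv2.connectedComponentsWithStats(hd.astype(np.uint8));k=1+np.argmax(st[1:,4]);print("head",st[k],cv2.minAreaRect(W[l==k][:,:2].astype(np.float32)))
b=(d>0)&(abs(u-280)<15)&(v>185)&(v<240)&(W[...,2]>.14)&(W[...,2]<.26)
for r in range(196,240,3):
    m=b[r]
    if m.any():print(r,u[r][m].min(),u[r][m].max(),np.round(W[r][m].mean(0),4))
E
```

```text
plate ((0.5129348039627075, 0.2642877399921417), (0.06443121284246445, 0.07649251818656921), 77.23461151123047) 0.11943018155417102
hole comp [268 163  30  28 653] [282.53139357 176.35987749]
hole [0.51914206 0.26402942 0.12      ]
head z [0.30401001 0.31297862 0.31664558]
head [ 236  258   89  112 7432] ((0.5126913785934448, 0.24951671063899994), (0.03594045713543892, 0.03574714437127113), 77.0611801147461)
202 275 285 [0.5138 0.2534 0.1672]
205 274 287 [0.514  0.2529 0.1744]
208 273 287 [0.5136 0.2529 0.1823]
211 273 287 [0.5136 0.253  0.1905]
214 273 287 [0.5136 0.2532 0.1982]
217 272 288 [0.5121 0.2526 0.2022]
```

>>> {"name": "carry_out", "arguments": {
  "deltas": [0.008, 0.001, 0, 0, 0, 0, 0.0165, 0.002, 0, 0, 0, 0, 0.0165, 0.002, 0.012, 0, 0, 0, 0.0165, 0.002, 0.025, 0, 0, 0, 0.0165, 0.002, 0.025, 0, 0, 0]
}}

```text
time: 7.3
eef_pos: [0.5151, 0.2635, 0.2502]
tcp_rot: [0.792, 0.61, -0.001, 0.001]
contact_force: [-0.7, -0.1, -0.9]
opening: 0.3
finger_force: 39.9
```

```bash
python3 - <<'E'
from h import *
im,d,W,T,K=wrist("w4")
a=cv2.resize(im[120:280,200:360],(400,400),interpolation=cv2.INTER_CUBIC)
im2,d2=ctrl.read_camera("scene")
b=cv2.resize(im2[180:280,300:400],(400,400),interpolation=cv2.INTER_CUBIC)
cv2.imwrite("pics/m4.png",cv2.convertScaleAbs(np.hstack([a,b])[:,:,::-1],alpha=1.2))
goal([.5188,.2634,.25],-14.8)
u,v=np.meshgrid(range(560),range(420))
b=(d>0)&(abs(u-280)<15)&(v>150)&(v<240)&(W[...,2]>.126)&(W[...,2]<.24)
for r in range(150,240,4):
    m=b[r]
    if m.any():print(r,u[r][m].min(),u[r][m].max(),np.round(W[r][m].mean(0),4))
E
```

```text
t 7.4 tcp [0.5161 0.2637 0.2523] delta [0.0003 0.0026 0.0023] [ 0.0025  0.0009 -0.0008]
202 275 285 [0.5186 0.2694 0.1403]
206 273 287 [0.5184 0.2687 0.1495]
210 273 287 [0.5185 0.269  0.161 ]
214 273 287 [0.5185 0.2693 0.1716]
218 269 289 [0.5228 0.2875 0.2372]
222 266 293 [0.5231 0.2861 0.2396]
226 269 293 [0.5236 0.2837 0.2394]
230 266 293 [0.5225 0.2819 0.2396]
```

View pics/m4.png

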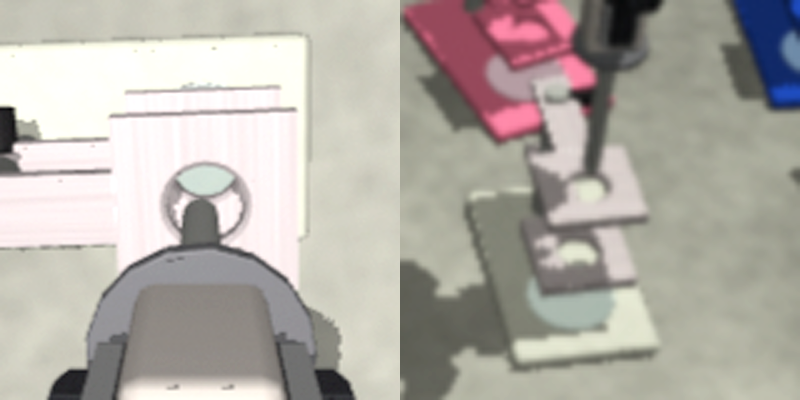

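The left crop shows the tip over the hole (hole centre about (206,204), stem at x≈201). The right crop shows the stem pointing into the upper hole. A quick calculation of the residual comes next.

```bash
python3 - <<'E'
from h import *
f=np.load("w4.npz");T,K=f["T"],f["K"]
c=T[:3,:3]@(np.linalg.inv(K)@[282.4,201.6,1.]);h=T[:3,3]+c*(.12-T[2,3])/c[2]
M=R.from_quat(ctrl.get_state()["tcp_rot"]).as_matrix()
s=np.array([.5185,.2690,.12]);print("hole",h,"surface->hole in tool",M.T@(h-s),"cam",M.T@(T[:3,3]-ctrl.get_state()["eef_pos"]))
E
```

```text
hole [0.5192154  0.26373052 0.12      ] surface->hole in tool [-4.91028146e-03  2.04162367e-03  9.75593416e-06] cam [ 0.07599109  0.00120633 -0.13978787]
```

>>> {"name": "carry_out", "arguments": {
  "deltas": [0, 0.002, 0.01, 0, 0, 0, 0, 0.002, 0.03, 0, 0, 0, 0, 0.002, 0.05, 0, 0, 0, 0, 0.002, 0.07, 0, 0, 0, 0, 0.002, 0.085, 0, 0, 0]
}}

```text
time: 8.02
eef_pos: [0.5179, 0.263, 0.1656]
tcp_rot: [0.792, 0.61, -0.0, 0.001]
contact_force: [-0.6, -0.2, -0.8]
opening: 0.301
finger_force: 39.9
```

```bash
python3 - <<'E'
from h import *
im,d,W,T,K=wrist("w5")
im2,d2=ctrl.read_camera("scene")
b=cv2.resize(im2[170:270,300:400],(400,400),interpolation=cv2.INTER_CUBIC)
a=cv2.resize(im,(400,400))
cv2.imwrite("pics/m5.png",cv2.convertScaleAbs(np.hstack([a,b])[:,:,::-1],alpha=1.2))
goal([.5188,.2634,.1350],-14.8);print(ctrl.get_state()["contact_force"])
u,v=np.meshgrid(range(560),range(420))
for r in (220,224,228):
    m=(d[r]>0)&(abs(u[r]-280)<12);print(r,np.round(np.median(W[r][m],0),4))
for r in (150,165,180,195,210): m=(abs(u[r]-280)<12);print(r,np.round(np.median(W[r][m],0),4))
E
```

```text
t 8.125 tcp [0.5171 0.2628 0.1649] delta [0.0011 0.0015 0.0299] [-0.0009  0.003  -0.0008]
[ 0.34972864 -0.52472945 -1.80711248]
220 [0.526  0.2868 0.155 ]
224 [0.5255 0.2849 0.1556]
228 [0.5249 0.2827 0.1554]
150 [0.5308 0.304  0.0115]
165 [0.5274 0.2911 0.0123]
180 [0.5263 0.287  0.0593]
195 [0.527  0.2901 0.1195]
210 [0.5247 0.2815 0.1196]
```

View pics/m5.png

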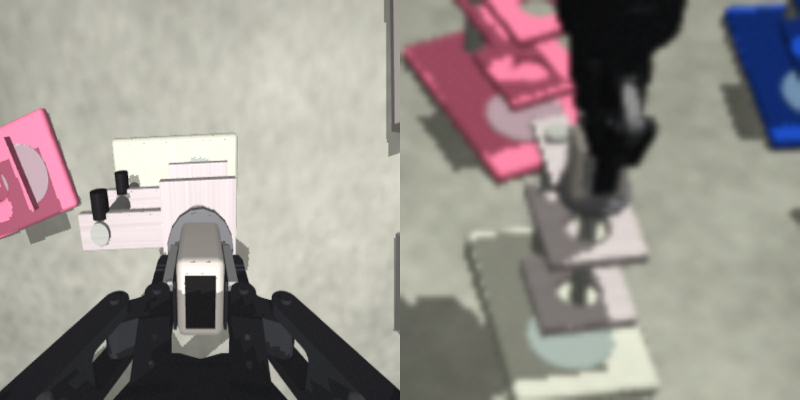

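The stem runs through both holes: crop (585,225) upper, (578,290) lower. About 30 mm remain, so I lower gently until contact.

>>> {"name": "carry_out", "arguments": {
  "deltas": [0, 0, 0.01, 0, 0, 0, 0, 0, 0.018, 0, 0, 0, 0, 0, 0.024, 0, 0, 0, 0, 0, 0.027, 0, 0, 0, 0, 0, 0.027, 0, 0, 0]
}}

```text
time: 8.75
eef_pos: [0.5186, 0.2632, 0.1408]
tcp_rot: [0.793, 0.61, 0.001, 0.001]
contact_force: [-0.3, -0.7, -1.1]
opening: 0.3
finger_force: 39.9
```

>>> {"name": "carry_out", "arguments": {
  "deltas": [0, 0, 0.001, 0, 0, 0, 0, 0, 0.002, 0, 0, 0, 0, 0, 0.002, 0, 0, 0]
}}

```text
time: 9.12
eef_pos: [0.5187, 0.2632, 0.139]
tcp_rot: [0.793, 0.61, 0.001, 0.001]
contact_force: [-0.2, 0.2, -1.4]
opening: 0.296
finger_force: 39.9
```

>>> {"name": "carry_out", "arguments": {
  "deltas": [0, 0, 0.001, 0, 0, 0, 0, 0, 0.002, 0, 0, 0, 0, 0, 0.003, 0, 0, 0, 0, 0, 0.003, 0, 0, 0]
}}

```text
time: 9.62
eef_pos: [0.5186, 0.2632, 0.1358]
tcp_rot: [0.792, 0.61, 0.001, 0.001]
contact_force: [-0.1, -0.3, -1.9]
opening: 0.298
finger_force: 39.9
```

>>> {"name": "carry_out", "arguments": {
  "deltas": [0, 0, 0.0005, 0, 0, 0, 0, 0, 0.001, 0, 0, 0, 0, 0, 0.001, 0, 0, 0]
}}

```text
time: 10.0
eef_pos: [0.5187, 0.2632, 0.1349]
tcp_rot: [0.793, 0.61, 0.001, 0.001]
contact_force: [-0.0, -0.2, -1.0]
opening: 0.296
finger_force: 39.9
```

>>> {"name": "carry_out", "arguments": {
  "deltas": [0, 0, 0.0005, 0, 0, 0, 0, 0, 0.001, 0, 0, 0, 0, 0, 0.001, 0, 0, 0]
}}

```text
time: 10.38
eef_pos: [0.5188, 0.2633, 0.1346]
tcp_rot: [0.792, 0.61, 0.001, 0.002]
contact_force: [-2.0, -0.2, 3.0]
opening: 0.3
finger_force: 40.4
```

>>> {"name": "carry_out", "arguments": {
  "deltas": [0, 0, 0.0005, 0, 0, 0, 0, 0, 0.001, 0, 0, 0, 0, 0, 0.001, 0, 0, 0]
}}

```text
time: 10.75
eef_pos: [0.5188, 0.2633, 0.1346]
tcp_rot: [0.792, 0.61, 0.001, 0.001]
contact_force: [-4.3, -1.6, 7.9]
opening: 0.302
finger_force: 41.0
```

Contact at 8 N: the disc is seated. I'll relieve 1 mm, then release.

>>> {"name": "carry_out", "arguments": {
  "deltas": [0, 0, -0.001, 0, 0, 0, 0, 0, -0.001, 0, 0, 0]
}}

```text
time: 11.0
eef_pos: [0.5188, 0.2633, 0.1346]
tcp_rot: [0.792, 0.61, 0.001, 0.001]
contact_force: [-2.6, -1.6, 5.7]
opening: 0.297
finger_force: 40.7
```

>>> {"name": "carry_out", "arguments": {
  "deltas": [0, 0, 0, 0, 0, 0, 0, 0, 0, 0, 0, 0, 0, 0, 0, 0, 0, 0, 0, 0, 0, 0, 0, 0, 0, 0, 0, 0, 0, 0],
  "grip": 90
}}

```text
time: 11.62
eef_pos: [0.5187, 0.2632, 0.1338]
tcp_rot: [0.792, 0.61, 0.001, 0.001]
contact_force: [0.5, -0.7, -0.6]
opening: 0.899
finger_force: 0.0
```

>>> {"name": "carry_out", "arguments": {
  "deltas": [0, 0, -0.01, 0, 0, 0, 0, 0, -0.04, 0, 0, 0, 0, 0, -0.08, 0, 0, 0, 0, 0, -0.12, 0, 0, 0, 0, 0, -0.12, 0, 0, 0]
}}

```text
time: 12.25
eef_pos: [0.5206, 0.2641, 0.2597]
tcp_rot: [0.792, 0.61, 0.006, 0.003]
contact_force: [-0.1, -1.2, 0.0]
opening: 0.902
finger_force: 0.0
```

```bash
python3 - <<'E'
from h import *
im,d,W,T,K=wrist("w6")
im2,d2=ctrl.read_camera("scene")
b=cv2.resize(im2[170:270,300:400],(400,400),interpolation=cv2.INTER_CUBIC)
cv2.imwrite("pics/m6.png",cv2.convertScaleAbs(np.hstack([cv2.resize(im,(400,400)),b])[:,:,::-1],alpha=1.2))
s=ctrl.get_state();print(s["time"],s["eef_pos"],s["contact_force"],s["opening"])
m=(d>0)&(W[...,2]>.155)&(W[...,2]<.19)&(np.hypot(W[...,0]-.518,W[...,1]-.264)<.05)
print(np.median(W[m],0),cv2.minAreaRect(W[m][:,:2].astype(np.float32)))
E
```

```text
12.35 [0.51833721 0.26338348 0.25443808] [-0.08446079 -0.22641413 -1.44221586] 0.9028557805100531
[0.52223373 0.26740785 0.17044003] ((0.5216073393821716, 0.2650080919265747), (0.0350651852786541, 0.02605804055929184), 75.19026184082031)
```

View pics/m6.png

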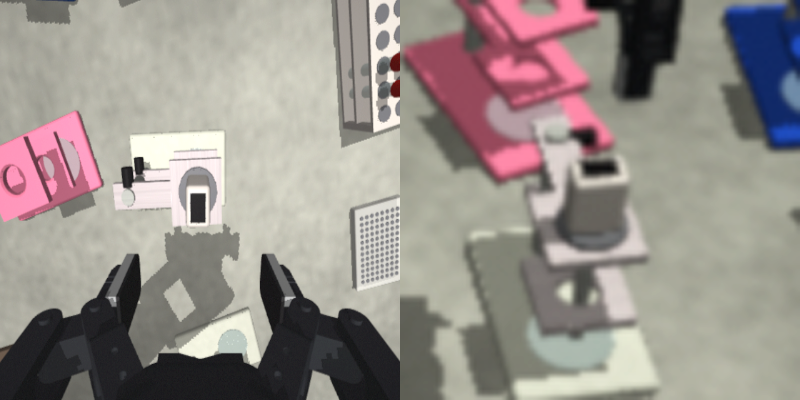

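The disc sits flat on the upper arm at crop (597,235), and the stem passes through the lower hole at (580,290). The head top is at z≈0.170, upright and centred, and the gripper is clear. Handing in.

```bash
python3 -c "
from plant import ctrl
print(ctrl.sign_off())"
```

```text
the job is handed in; nothing more can be done
None
```

The thermometer hangs in the two-arm holder with its disc on the upper arm and its stem through both holes; it is released, the gripper is clear, and I handed the job in at about 12.4 s (no verdict was returned).

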